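Tighten a cart wheel's castle nut to its next slot and pin it

ROBOT

A 6-joint arm with a two-finger parallel gripper is mounted at the origin on the work surface. World frame = base frame: x ahead of the robot, y to its left, z up, the work surface at z = 0. Lengths are in m, angles in rad, forces in N, time in s.
With the tool pointing down it reaches from about 0.4 to 0.925 m from the base axis. Payload 3.4 kg.
Tool frame: the origin (TCP) lies at the very end of the fingers, on their centre line; the grasp point (between the pads) lies 19 mm behind it (manip.grip_point_offset is the z of the grasp point in the tool frame, in m); z points along the fingers, y is the line along which they close (so a half turn about z gives the same grasp; the last joint's range is limited). The gripper opens to 85 mm and grips with 20 to 120 N. Pads are 22 mm wide; open, the fingers measure 114 mm over their backs; the gripper's body (76 mm by 85 mm) begins 54 mm behind the grasp point. The pads swing forward as they close: fully open they stand 13 mm farther back than shut.
Start: joints at [-1.246, 0.307, 1.506, -0, 1.328, -0.073], TCP at [0.223, -0.53, 0.231] pointing down, gripper open.
Joint ranges: [-3.12, 3.12], [-1.05, 2.28], [0.14, 2.33], [-1.42, 4.57], [0.1, 2.73], [-2.68, 2.68]. Speed limits (rad/s): [2.57, 2.57, 3.14, 3.14, 3.14, 3.14].

INTERFACE

Orientations are given as a unit quaternion [x, y, z, w].
In Python, from workcell import manip, viewer gives the robot as it stands.
- The arm moves only by the tool step_arm, never from a script. Its argument "series" is a list of rows, each a list of 6 numbers: the shift along the tool's x, y, z scaled (see below), then the turn, a rotation vector about the tool's x, y, z scaled (see below). In form: [[tx, ty, tz, rx, ry, rz], ...]. A call has 1 to 20 rows; each row shifts and turns the commanded pose from where the row before left it, along the tool's axes as they then stand; what a row does not reach is not made up. The controller multiplies each number of a shift by 1000 mm and each number of a turn by 0.08 rad. A row lasts 1/12 s, in which the tool goes at most 41.7 mm and 7.16 degrees, less where a joint would pass 70% of its speed; a pose out of reach is approached as far as the arm can. A call with a number of a shift or a turn outside -1 to 1 is refused whole. A call with a gripper value outside its range is refused whole. "hand" is the gripper command: -1 is fully open, 1 is shut, values between are in proportion, set as the call begins (left out, the last holds). The fingers move at their own pace and stop on an object; "newtons" is the grip in N (left out, the last holds). Time passes only in rows, so rows that do not move let the fingers close. It gives the time, the measured TCP pose, the force, the opening and the grip force at its end, in the units of the state.
- manip.get_state(): the state, without advancing time (a new reading comes with each control period).
- viewer.snapshot(name): name is "scene" or "side" or "wrist"; returns (picture, depth): 384x512x3 uint8, red, green, blue; 384x512 float32, m along the optical axis (not along the pixel's ray), 0 where there is no reading.
- viewer.camera_model(name): a dict with "fx", "fy", "cx", "cy" (pixels), "rvec" (rotation vector, rad) and "tvec" (3), from world to camera coordinates, as OpenCV has them. Camera axes: x right, y down, z forward; pixel columns grow to the right and rows downward; lengths in m; the calibration is good to about 2 mm. A picture is of the moment at which its call begins: read the wrist's pose just before it. camera_model takes no time and is no camera call; for the wrist camera it gives the pose at the moment of the call.
- manip.finish_job(): hands the job in; it is judged then, once.
The state is a dict: "t": time; "joint_pos": joint angles; "qvel": joint speeds; "joint_efforts": joint torques, N m; "tool_pos": TCP position; "ee_rot": TCP orientation; "contact_force": force on the tool from outside, world axes, zero at the start; "torque": the same for the moment, N m; "width": finger opening in m; "grasp_force": force on a finger pad.
Only numpy, scipy, OpenCV 4.12 (cv2) and the standard library are available. Lean on these libraries where they do the work, as an engineer would, in place of code of your own. Each camera call takes 0.05 s, during which the arm holds its last target. There are 200 camera calls.

TASK

Put this cart wheel back into use: tighten the castle nut clockwise until you feel it go snug on the wheel, carry on only to the next slot that lines up with the cross hole in the axle, and let go. Then push the orange-handled lock pin gently through slot and cross hole until its collar is home against the nut, leave it there, and do not disturb the other things on the table.

Things in the scene. Friction and masses are not known exactly. Their poses are not given: they have to be found in the camera images.
- axle: Steel stub axle, 30 mm thick, upright and fixed on a 160 mm square, 12 mm thick plate. Origin on the axle's axis at table height, z up. The cross hole, 8 mm wide and high, runs level right through along its x axis: the pin may go in from either end. A red line across the top end (100 mm above the table) marks the hole's direction.
- hole (a point): Centre of the axle's cross hole, on the axle's axis 88 mm above the table; x runs along the hole.
- nut_grip (a point): Centre of the brass nut, on its axis, half-way up (78.5 mm above the table); turns with it, x points to mid flat. 46 mm across flats, 33 mm high, foot at 62 mm, six slots 9 mm wide, 14 mm deep, each in mid flat. The pin passes if a slot is in line with the hole within 0.08 rad. Grip two opposite flats from above. Turning takes 0.36 N m either way while loose; once snug 0.60 to tighten, but 0.1 to ease back.
- wheel: Wheel, 180 mm diameter, black tyre, fixed flat round the axle, top 57 mm, hub 62 mm above the table; origin on its axis at table height. The nut starts loose and goes snug on it after an unknown turn (0.1 to nearly 2 rad). 1.15 rad past snug the spring washer is flat and it jams. If it goes snug within 0.1 rad of a lined-up slot, that slot and the next are both right. (Rules call the turn still short of snug run: -0.3 is 0.3 rad short; it cannot be read, only felt.)
- pin_grip (a point): Centre of the lock pin's orange handle, on the shaft's line (18 mm above the table while it stands). Handle 26 long (x), 14 wide (y), 36 mm high (z up); x points along the shaft. From here the face of the 14 mm collar is 24 mm along x, the 6 mm shaft runs to 74 mm, a 4 mm nose to 82 mm. 45 g. Grip the handle across its width from above.
- pin_mid (a point): Point on the lock pin's shaft 47 mm along x from the handle's centre; it lies at the centre of the cross hole when the collar is home. Same axes as the handle.
- remote: Black remote control, 170 x 46 x 18 mm, lying; leave it alone. Origin under its centre.
- spanner: Steel open spanner lying on the table; leave it alone.
- screwdriver: Screwdriver lying on the table; leave it alone.
- washer: Loose steel washer, 56 mm diameter, 5 mm thick; leave it alone.
- grease_tin: Green tin with a pale lid, 66 mm diameter, 70 mm high; leave it alone.
- tape_reel: Cardboard-brown reel, 60 mm diameter, 25 mm high; leave it alone.

How it is judged:
On the way, in this order (a step that is already met when the one before it is completed fails the run):
1. the nut is tightened until it bears on the wheel (value of joint run above -0.03 rad), for 0.2 s.
2. the pin's shaft has entered the cross hole with the nut still tight (distance between pin_mid and hole below 0.025 m and angle between the x axis of pin_mid and the x axis of hole, either way round below 0.15 rad and value of joint run above -0.1 rad), for 0.1 s.
At the end, for the whole second after the job is handed in: The lock pin sits through slot and cross hole with its collar home (its mid point within 5 mm of the hole's centre, in line within 0.15 rad), at rest and released; the nut is snug on the wheel (not backed off more than 0.1 rad from snug) (distance between pin_mid and hole below 0.005 m and angle between the x axis of pin_mid and the x axis of hole, either way round below 0.15 rad and value of joint run above -0.1 rad and linear speed of pin below 0.02 m/s); the robot touches nothing.
It fails at once if the pin is forced: over 45 N between it and the axle or nut (contact force between pin and axle above 45 N).
It fails at once if another thing on the table is pushed over 30 mm from its place (distance of any of remote, spanner, screwdriver, washer, grease_tin, tape_reel from where it was at the start of the episode above 0.03 m).
It also fails if it takes over 61 s, if anything falls off the work surface, if the arm or the gripper's body presses on something with over 40 N, if the wrist force passes 120 N, or if a joint passes its speed limit or range.

## Working session

There is one attempt and no reset: what is moved stays moved. The work goes in short steps, Python scripts to look and compute and a tool call to move; the robot and the scene stay as the last step left them, time stands still between calls to the robot, and variables do not carry over. Pictures are saved under pics/ and viewed, at most 10 in all, crops included, and the job is handed in when it is done.

Besides the shell and the picture viewer there is one more tool, called after ">>>" as a command line: name --pt "numbers of a row" for each row, then --argument value for the rest. step_arm: Moves the arm, as the interface text tells. Shifts and turns lie within -1 to 1; 1 stands for 1000 mm of shift or 0.08 rad of turn. Its arguments: {"type":"object","properties":{"series":{"type":"array","items":{"type":"array","items":{"type":"number"}}},"hand":{"type":"number"},"newtons":{"type":"number"}},"required":["series"]}

```bash
ls; mkdir -p pics; cat > h.py <<'E'
import numpy as np, cv2
from workcell import manip, viewer
from scipy.spatial.transform import Rotation as R
def snap(n,f=None):
    m=viewer.camera_model(n); p,d=viewer.snapshot(n)
    if f: cv2.imwrite(f,p[:,:,::-1]); np.savez('pics/'+n+'.npz',p=p,d=d,**{k:np.array(v) for k,v in m.items()})
    return m,p,d
def load(n): 
    z=np.load('pics/'+n+'.npz'); return z,z['p'],z['d']
def ray(m,u,v):
    Rm=R.from_rotvec(np.array(m['rvec']).ravel()).as_matrix(); t=np.array(m['tvec']).ravel()
    return -Rm.T@t, Rm.T@np.array([(u-m['cx'])/m['fx'],(v-m['cy'])/m['fy'],1.])
def atz(m,u,v,z):
    o,r=ray(m,u,v); return o+r*(z-o[2])/r[2]
def dep(m,d,u,v):
    o,r=ray(m,u,v); return o+r*d[int(v),int(u)]
def cloud(m,d):
    vv,uu=np.mgrid[:d.shape[0],:d.shape[1]]
    Rm=R.from_rotvec(np.array(m['rvec']).ravel()).as_matrix(); t=np.array(m['tvec']).ravel()
    P=np.stack([(uu-m['cx'])/m['fx']*d,(vv-m['cy'])/m['fy']*d,d],-1)
    return (P-t)@Rm
E
python3 - <<'E'
from h import *
a=snap('scene','pics/a.png');b=snap('side','pics/b.png')
for m in (a[0],b[0]): print(ray(m,256,192), m['fx'])
s=manip.get_state();print(s, manip.grip_point_offset)
E
```

```text
pics
(array([1.07976757, 0.18379287, 1.08057959]), array([-0.45734215, -0.19977363, -0.86661334])) 398.52820763707723
(array([0.36948749, 0.84930586, 0.69123786]), array([ 0.14629086, -0.82022404, -0.55313842])) 401.6475597402158
{'t': 0.1, 'joint_pos': array([-1.24648742e+00,  3.07512391e-01,  1.50755201e+00,  2.29444000e-05,
        1.32837130e+00, -7.34727822e-02]), 'qvel': array([ 0.00125015, -0.00216602, -0.00026652, -0.00039994, -0.00025713,
        0.00287309]), 'joint_efforts': array([-1.76783778e-04, -4.58527172e+01, -2.52608192e+01, -2.22439394e-04,
        5.65983122e-03, -5.37057758e-06]), 'tool_pos': array([ 0.22254167, -0.52951688,  0.23046151]), 'ee_rot': array([ 9.80286460e-01,  1.97579368e-01, -1.04226695e-04, -9.15682114e-04]), 'contact_force': array([-1.03421916, -0.68990413,  0.30411327]), 'torque': array([ 0.0086095 ,  0.0169873 , -0.02911368]), 'grasp_force': 0.0, 'width': 0.0853970970814003} -0.0187
```

View pics/a.png

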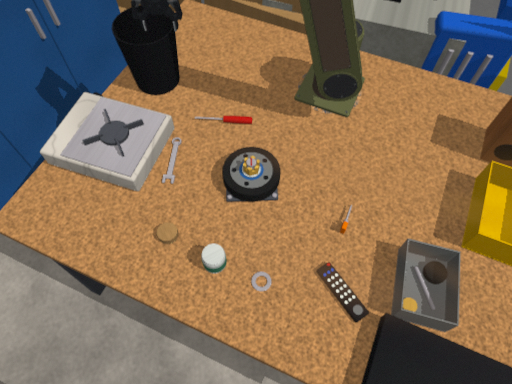

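View pics/b.png

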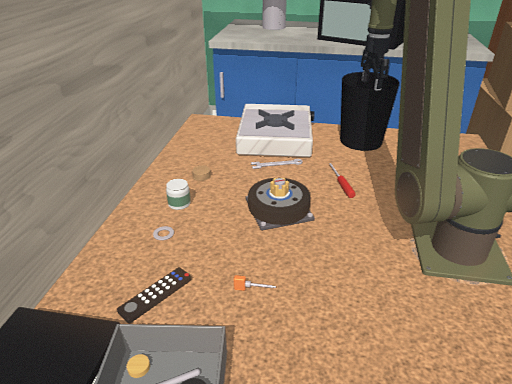

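The scene view shows the wheel and nut at (252,168), and the pin with its handle at (344,227) and nose at (349,206). The side view shows the nut at (280,187), the pin handle at (240,283) and the nose at (276,286). Next I'll turn these into positions.

```bash
python3 - <<'E'
from h import *
for n,ps in (('scene',[(252,168,.1),(344,227,.036),(349,206,.018)]),('side',[(280,183,.1),(240,281,.036),(276,286,.018)])):
    m,p,d=load(n)
    for u,v,z in ps: print(n,u,v,atz(m,u,v,z).round(4),dep(m,d,u,v).round(4))
    C=cloud(m,d); P=p.astype(int)
    o=(P[...,0]>180)&(P[...,1]<140)&(P[...,1]>60)&(P[...,2]<60)&(C[...,2]>.031)&(C[...,2]<.05)&(d>0)&(C[...,0]<.9)
    print('orange top',C[o].mean(0) if o.any() else None,o.sum())
    g=(C[...,2]>.097)&(C[...,2]<.105)&(np.hypot(C[...,0]-.6,C[...,1])<.2); print('axle top',C[g].mean(0),g.sum())
    y=(C[...,2]>.052)&(C[...,2]<.06)&(np.hypot(C[...,0]-.6,C[...,1])<.2); 
    q=C[y]; A=np.c_[2*q[:,:2],np.ones(len(q))]; print('tyre',q[:,:2].min(0),q[:,:2].max(0),q[:,:2].min(0)/2+q[:,:2].max(0)/2)
m,p,d=load('scene'); c1=cv2.resize(p[140:200,222:282],(400,400),interpolation=cv2.INTER_CUBIC)
c2=cv2.resize(p[195:245,320:370],(400,400),interpolation=cv2.INTER_CUBIC)
cv2.imwrite('pics/c.png',np.hstack([c1,c2])[:,:,::-1])
E
```

```text
scene 252 168 [ 0.493  -0.0866  0.1   ] [ 0.4817 -0.0918  0.0812]
scene 344 227 [0.5287 0.2212 0.036 ] [0.528  0.2213 0.0346]
scene 349 206 [0.4464 0.2139 0.018 ] [0.436  0.2144 0.0007]
orange top [0.52233589 0.22035378 0.0362445 ] 31
axle top [ 0.47497151 -0.09958963  0.09967587] 59
tyre [ 0.40592287 -0.17919576] [ 0.79179934 -0.00999665] [ 0.5988611  -0.09459621]
side 280 183 [ 0.4686 -0.0832  0.1   ] [ 0.4688 -0.0847  0.099 ]
side 240 281 [0.5152 0.2336 0.036 ] [0.5166 0.2275 0.0295]
side 276 286 [0.4367 0.2175 0.018 ] [0.3695 0.8493 0.6912]
orange top [0.50768282 0.22645981 0.03161414] 2
axle top [ 0.47177251 -0.09743726  0.0990881 ] 49
tyre [ 0.40669453 -0.17731534] [ 0.79105746 -0.00678057] [ 0.59887599 -0.09204795]
```

View pics/c.png

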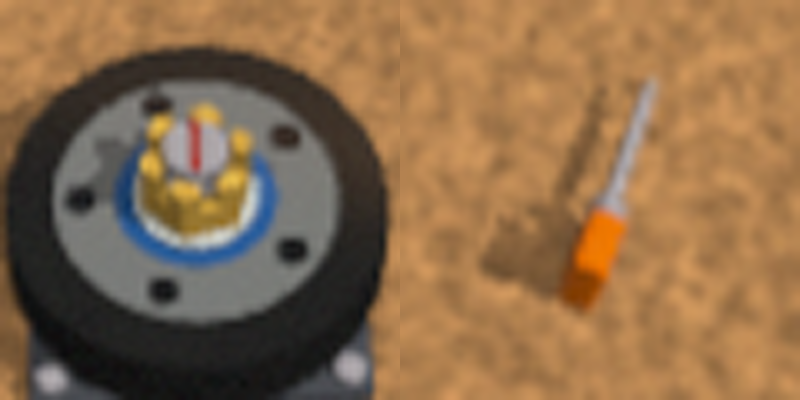

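The crop shows the red line running from (193,120) to (197,170), nearly along the image's vertical. The pin's handle is at about (595,255) and its nose at (652,80). I'll compute a move to look from above the nut.

```bash
cat >> h.py <<'E'
def st():
    s=manip.get_state(); Rm=R.from_quat(s['ee_rot']).as_matrix()
    return s,np.array(s['tool_pos']),Rm,np.arctan2(Rm[1,0],Rm[0,0])
def go(pos,yaw):
    "rows needed: total tool-frame shift (m) and rotvec/0.08, tool down, x axis at yaw"
    s,p,Rm,y=st(); T=R.from_euler('z',yaw).as_matrix()@np.diag([1,-1,-1.])
    print('t',s['t'],'p',p.round(4),'yaw',round(y,4),'w',round(s['width'],4),'j',np.round(s['joint_pos'],2))
    print(' shift',(Rm.T@(np.array(pos)-p)).round(4),'turn/.08',(R.from_matrix(Rm.T@T).as_rotvec()/.08).round(3),
      ' shift after turn',(T.T@(np.array(pos)-p)).round(4))
E
python3 - <<'E'
from h import *
m=viewer.camera_model('wrist'); s,p,Rm,y=st()
o,r=ray(m,m['cx'],m['cy']); print('cam in tool',Rm.T@(o-p),Rm.T@r, 'right',Rm.T@(ray(m,m['cx']+m['fx'],m['cy'])[1]-r))
m,P,d=load('scene')
a=[atz(m,222+u*.15,140+v*.15,.1) for u,v in((193,120),(197,170))]; print('line',a,np.arctan2(*(a[1]-a[0])[[1,0]]))
go([.473,-.098,.26],y)
E
```

```text
cam in tool [ 0.06645211  0.00076648 -0.14301509] [-2.59850269e-01  7.60503016e-05  9.65648917e-01] right [3.41791330e-04 9.99999942e-01 1.32183362e-05]
line [array([ 0.46184156, -0.10436302,  0.1       ]), array([ 0.48552036, -0.09149148,  0.1       ])] 0.4979080695391798
t 0.1 p [ 0.2225 -0.5295  0.2305] yaw 0.3978 w 0.0854 j [-1.25  0.31  1.51  0.    1.33 -0.07]
 shift [ 0.3981 -0.3009 -0.0289] turn/.08 [-0.023 -0.002  0.   ]  shift after turn [ 0.3981 -0.3008 -0.0295]
```

>>> step_arm --pt "0.0332 -0.025 -0.0024 0 0 0" --pt "0.0332 -0.025 -0.0024 0 0 0" --pt "0.0332 -0.025 -0.0024 0 0 0" --pt "0.0332 -0.025 -0.0024 0 0 0" --pt "0.0332 -0.025 -0.0024 0 0 0" --pt "0.0332 -0.025 -0.0024 0 0 0" --pt "0.0332 -0.025 -0.0024 0 0 0" --pt "0.0332 -0.025 -0.0024 0 0 0" --pt "0.0332 -0.025 -0.0024 0 0 0" --pt "0.0332 -0.025 -0.0024 0 0 0" --pt "0.0332 -0.025 -0.0024 0 0 0" --pt "0.0332 -0.025 -0.0024 0 0 0" --pt "0 0 0 0 0 0" --pt "0 0 0 0 0 0"

```text
t: 1.27
tool_pos: [0.4744, -0.0971, 0.2598]
ee_rot: [0.98, 0.2, -0.0, -0.0]
contact_force: [-0.5, -0.5, -0.1]
width: 0.0854
grasp_force: 0.0
```

```bash
python3 - <<'E'
from h import *
m,p,d=snap('wrist','pics/d0.png'); s,pp,Rm,y=st()
print(pp,y,s['joint_pos'].round(2))
C=cloud(m,d); g=(C[...,2]>.098)&(C[...,2]<.103)&(d>0)
k=np.argwhere(g).mean(0).astype(int); print(k,C[g].mean(0),g.sum())
n=(C[...,2]>.090)&(C[...,2]<.0975)&(np.hypot(C[...,0]-.473,C[...,1]+.098)<.04); print(C[n].mean(0),n.sum())
v0,u0=max(k[0]-75,0),max(k[1]-100,0);print(u0,v0)
cv2.imwrite('pics/d.png',cv2.resize(p[v0:v0+150,u0:u0+200],(800,600),interpolation=cv2.INTER_CUBIC)[:,:,::-1])
E
```

```text
[ 0.47356104 -0.09843959  0.25964952] 0.4007175903646908 [-0.29  0.16  1.64 -0.    1.35  0.88]
[180 255] [ 0.47627075 -0.09916212  0.09993463] 783
[ 0.47676357 -0.09902413  0.09507039] 788
155 105
```

View pics/d.png

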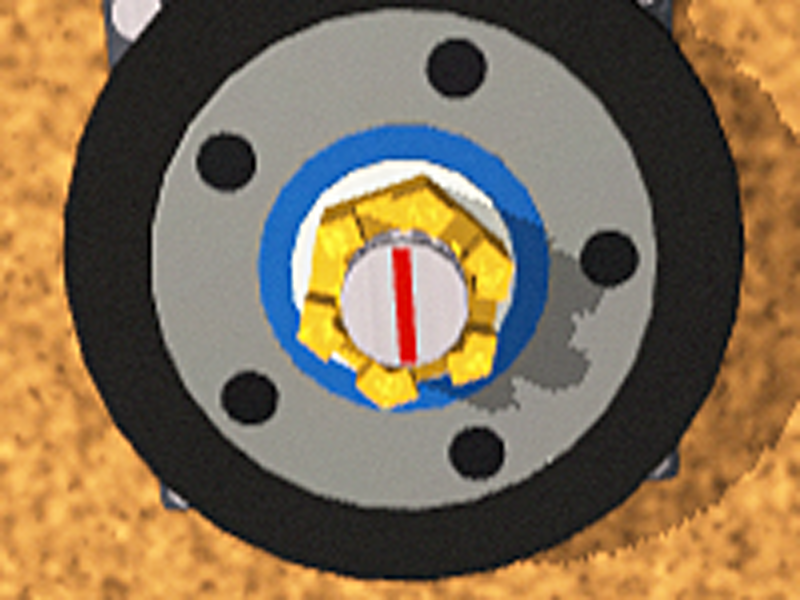

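The wrist view shows the red line from (401,250) to (409,362). The nut corners are near (424,178), (325,210), (302,338), (387,409), (490,377) and (513,262).

```bash
cp pics/wrist.npz pics/w1.npz; python3 - <<'E'
from h import *
m,p,d=load('w1')
f=lambda u,v,z: atz(m,155+u/4,105+v/4,z)
a,b=f(401,250,.1),f(409,362,.1); print('hole dir',np.arctan2(*(b-a)[[1,0]]),'c',(a+b)/2)
V=np.array([f(u,v,.095)[:2] for u,v in((424,178),(325,210),(302,338),(387,409),(490,377),(513,262))])
c=V.mean(0); print(c,np.linalg.norm(V-c,axis=1)); 
an=np.arctan2(*(V-c).T[::-1]); print(np.angle(np.exp(6j*an))/6, 'flats at',np.angle(np.exp(6j*(an-np.pi/6)).mean())/6)
C=cloud(m,d); q=C[(C[...,2]>.09)&(C[...,2]<.0965)&(np.hypot(C[...,0]-c[0],C[...,1]-c[1])<.03)][:,:2]-c
best=max(np.linspace(0,np.pi/3,200),key=lambda t:-max((q@np.array([np.cos(t+k*np.pi/3),np.sin(t+k*np.pi/3)])).max() for k in range(6))); print('hexfit flat',best,best-np.pi/3)
# red line fit
P=p.astype(int); rr=(P[...,0]>150)&(P[...,1]<60)&(P[...,2]<60)&(C[...,2]>.097)&(C[...,2]<.103); q=C[rr][:,:2]; w=np.linalg.svd(q-q.mean(0))[2][0]; print('red',np.arctan2(w[1],w[0]),q.mean(0))
E
```

```text
hole dir -2.6663932088231315 c [ 0.47519993 -0.10026165  0.1       ]
[ 0.47644726 -0.1002314 ] [0.02790484 0.02767854 0.02644991 0.02757757 0.02755773 0.02585409]
[0.26598432 0.10163581 0.25928569 0.23357207 0.15204122 0.20584104] flats at -0.3197886744822056
hexfit flat 0.731459596061945 -0.31573795513465264
red -2.6689795251456303 [ 0.47563287 -0.09955851]
```

```bash
python3 - <<'E'
from h import *
go([.4755,-.0998,.067],1.252)
E
```

```text
t 1.3167 p [ 0.4736 -0.0984  0.2596] yaw 0.4007 w 0.0854 j [-0.29  0.16  1.64 -0.    1.35  0.88]
 shift [0.0015 0.0021 0.1926] turn/.08 [-1.0000e-02  1.5000e-02 -1.0641e+01]  shift after turn [-0.0007  0.0023  0.1926]
```

>>> step_arm --pt "0.0 0 0.01 0 0 -0.9675" --pt "0 0 0.01 0 0 -0.9675" --pt "0 0 0.01 0 0 -0.9675" --pt "0 0 0.01 0 0 -0.9675" --pt "0 0 0.01 0 0 -0.9675" --pt "0 0 0.01 0 0 -0.9675" --pt "0 0 0.01 0 0 -0.9675" --pt "0 0 0.01 0 0 -0.9675" --pt "0 0 0.01 0 0 -0.9675" --pt "0 0 0.01 0 0 -0.9675" --pt "-0.0007 0.0023 0.01 0 0 -0.9675" --pt "0 0 0.015 0 0 0" --pt "0 0 0.015 0 0 0" --pt "0 0 0.015 0 0 0" --pt "0 0 0.015 0 0 0" --pt "0 0 0.01 0 0 0" --pt "0 0 0 0 0 0"

```text
t: 2.73
tool_pos: [0.4728, -0.1021, 0.078]
ee_rot: [0.812, 0.584, -0.002, -0.002]
contact_force: [-0.0, -0.6, 0.3]
width: 0.0854
grasp_force: 0.0
```

```bash
python3 - <<'E'
from h import *
go([.4755,-.0998,.067],1.252)
print(st()[0]['contact_force'],st()[0]['torque'])
E
```

```text
t 2.7333 p [ 0.4728 -0.1021  0.078 ] yaw 1.2462 w 0.0854 j [-0.3   0.36  1.89 -0.    0.89  0.03]
 shift [0.0031 0.0019 0.011 ] turn/.08 [-0.066  0.008 -0.072]  shift after turn [0.0031 0.0018 0.011 ]
[-0.03816554 -0.63985503  0.28150592] [-0.03283469 -0.01410283  0.04259693]
```

>>> step_arm --pt "0.0031 0.0018 0.011 -0.06 0 -0.07" --pt "0 0 0 0 0 0" --pt "0 0 0 0 0 0"

```text
t: 2.98
tool_pos: [0.4777, -0.0993, 0.0692]
ee_rot: [0.81, 0.586, 0.001, 0.002]
contact_force: [0.3, 0.7, 0.0]
width: 0.0854
grasp_force: 0.0
```

>>> step_arm --pt "0 0 0 0 0 0" --pt "0 0 0 0 0 0" --pt "0 0 0 0 0 0" --pt "0 0 0 0 0 0" --pt "0 0 0 0 0 0" --pt "0 0 0 0 0 0" --pt "0 0 0 0 0 0" --pt "0 0 0 0 0 0" --hand 1 --newtons 60

```text
t: 3.65
tool_pos: [0.4757, -0.0977, 0.0698]
ee_rot: [0.809, 0.587, -0.0, 0.0]
contact_force: [-6.2, 1.6, 10.3]
width: 0.0452
grasp_force: 59.8
```

```bash
python3 - <<'E'
from h import *
go([.4755,-.0998,.067],1.252)
print(st()[0]['contact_force'],st()[0]['torque'],st()[0]['grasp_force'],st()[0]['joint_efforts'])
E
```

```text
t 3.65 p [ 0.4757 -0.0977  0.0698] yaw 1.2554 w 0.0452 j [-0.29  0.37  1.9  -0.    0.87  0.03]
 shift [-0.0021  0.0005  0.0028] turn/.08 [0.007 0.007 0.042]  shift after turn [-0.0021  0.0005  0.0028]
[-6.17891584  1.60702554 10.33588805] [ 0.14334738  0.98075931 -0.05118953] 59.78627800941467 [ 1.41112958e-01 -3.72466564e+01 -1.84594899e+01  2.49144221e-01
 -2.22208992e+00  1.36202242e-02]
```

>>> step_arm --pt "0 0 -0.002 0 0 0.53" --pt "0 0 0 0 0 0.53" --pt "0 0 0 0 0 0.53" --pt "0 0 0 0 0 0.53" --pt "0 0 0 0 0 0.53" --pt "0 0 0 0 0 0.53"

```text
t: 4.15
tool_pos: [0.4758, -0.0979, 0.0701]
ee_rot: [0.878, 0.479, -0.0, 0.0]
contact_force: [-2.4, -0.1, -6.5]
width: 0.0445
grasp_force: 66.9
```

```bash
cat >> h.py <<'E'
def rep():
    s,p,Rm,y=st(); f=np.array(s['contact_force']); print('t',s['t'],'p',p.round(4),'yaw',round(y,4),'turned',round(1.2554-y,3),'j6',s['joint_pos'][5].round(3),'w',round(s['width'],4))
    print(' F tool',(Rm.T@f).round(1),'T',np.round(s['torque'],3),'e6',round(s['joint_efforts'][5],3),'qv6',s['qvel'][5].round(3),'grip',round(s['grasp_force'],1))
E
python3 -c "
from h import *
rep()"
```

```text
t 4.15 p [ 0.4758 -0.0979  0.0701] yaw 1.0001 turned 0.255 j6 0.283 w 0.0445
 F tool [-1.4 -1.9  6.5] T [-0.198  0.148  0.343] e6 -0.169 qv6 0.506 grip 66.9
```

>>> step_arm --pt "0 0 0 0 0 0.6" --pt "0 0 0 0 0 0.6" --pt "0 0 0 0 0 0.6" --pt "0 0 0 0 0 0.6" --pt "0 0 0 0 0 0.6" --pt "0 0 0 0 0 0.6" --pt "0 0 0 0 0 0.6" --pt "0 0 0 0 0 0.6" --pt "0 0 0 0 0 0.6" --pt "0 0 0 0 0 0.6"

```text
t: 4.98
tool_pos: [0.4762, -0.0985, 0.0702]
ee_rot: [0.966, 0.257, -0.0, 0.001]
contact_force: [-1.9, -1.7, -8.5]
width: 0.0444
grasp_force: 66.9
```

```bash
python3 -c "
from h import *
rep()"
```

```text
t 4.9833 p [ 0.4762 -0.0985  0.0702] yaw 0.5202 turned 0.735 j6 0.763 w 0.0444
 F tool [-2.5  0.6  8.5] T [-0.616  0.201  0.374] e6 -0.234 qv6 0.571 grip 66.9
```

>>> step_arm --pt "0 0 0 0 0 0.6" --pt "0 0 0 0 0 0.6" --pt "0 0 0 0 0 0.6" --pt "0 0 0 0 0 0.6" --pt "0 0 0 0 0 0.6" --pt "0 0 0 0 0 0.6" --pt "0 0 0 0 0 0.6" --pt "0 0 0 0 0 0.6" --pt "0 0 0 0 0 0.6" --pt "0 0 0 0 0 0.6"

```text
t: 5.82
tool_pos: [0.4763, -0.0991, 0.0702]
ee_rot: [1.0, 0.021, 0.0, 0.002]
contact_force: [-1.6, -3.3, -8.1]
width: 0.0447
grasp_force: 66.7
```

```bash
python3 -c "
from h import *
rep()"
```

```text
t 5.8167 p [ 0.4763 -0.0991  0.0702] yaw 0.0417 turned 1.214 j6 1.242 w 0.0447
 F tool [-1.8  3.2  8.1] T [-1.021  0.308  0.685] e6 0.032 qv6 0.572 grip 66.7
```

>>> step_arm --pt "0 0 0 0 0 0.38" --pt "0 0 0 0 0 0.38" --pt "0 0 0 0 0 0.38"

```text
t: 6.07
tool_pos: [0.4762, -0.0993, 0.0702]
ee_rot: [1.0, -0.024, 0.0, 0.002]
contact_force: [-2.7, -5.4, -7.5]
width: 0.0446
grasp_force: 66.7
```

```bash
python3 -c "
from h import *
rep()"
```

```text
t 6.0667 p [ 0.4762 -0.0993  0.0702] yaw -0.0487 turned 1.304 j6 1.333 w 0.0446
 F tool [-2.5  5.5  7.5] T [-1.089  0.372  0.671] e6 0.257 qv6 0.36 grip 66.7
```

>>> step_arm --pt "0 0 0 0 0 0" --pt "0 0 0 0 0 0" --pt "0 0 0 0 0 0"

```text
t: 6.32
tool_pos: [0.4763, -0.0993, 0.0702]
ee_rot: [1.0, -0.024, 0.0, 0.002]
contact_force: [-2.4, -4.9, -8.8]
width: 0.0449
grasp_force: 66.7
```

```bash
python3 -c "
from h import *
rep()"
```

```text
t 6.3167 p [ 0.4763 -0.0993  0.0702] yaw -0.0489 turned 1.304 j6 1.332 w 0.0449
 F tool [-2.2  5.   8.8] T [-1.237  0.435 -0.017] e6 0.056 qv6 -0.001 grip 66.7
```

Torque rose from 0.36 to about 0.67, so the nut is snug, and it now sits at the slot angle. I'll release and lift straight up.

>>> step_arm --pt "0 0 0 0 0 0" --pt "0 0 0 0 0 0" --pt "0 0 0 0 0 0" --pt "0 0 0 0 0 0" --pt "0 0 0 0 0 0" --pt "0 0 -0.02 0 0 0" --pt "0 0 -0.03 0 0 0" --pt "0 0 -0.035 0 0 0" --pt "0 0 -0.035 0 0 0" --pt "0 0 -0.035 0 0 0" --pt "0 0 -0.035 0 0 0" --pt "0 0 0 0 0 0" --pt "0 0 0 0 0 0" --hand -1

```text
t: 7.4
tool_pos: [0.4791, -0.0984, 0.2638]
ee_rot: [1.0, -0.025, 0.006, 0.001]
contact_force: [0.3, 0.2, -0.7]
width: 0.0853
grasp_force: 0.0
```

```bash
python3 - <<'E'
from h import *
m,p,d=snap('wrist','pics/e0.png'); rep()
C=cloud(m,d); g=(C[...,2]>.098)&(C[...,2]<.103)&(d>0)
k=np.argwhere(g).mean(0).astype(int); print(k,C[g].mean(0))
P=p.astype(int); rr=(P[...,0]>150)&(P[...,1]<60)&(P[...,2]<60)&(C[...,2]>.097)&(C[...,2]<.103); q=C[rr][:,:2]; w=np.linalg.svd(q-q.mean(0))[2][0]; print('red',np.arctan(w[1]/w[0]),q.mean(0)); c=q.mean(0)
def fit(c):
    q=C[(C[...,2]>.09)&(C[...,2]<.0965)&(np.hypot(C[...,0]-c[0],C[...,1]-c[1])<.03)][:,:2]-c
    f=lambda t:max((q@np.array([np.cos(t+k*np.pi/3),np.sin(t+k*np.pi/3)])).max() for k in range(6))
    t=min(np.linspace(0,np.pi/3,200),key=f); return t,f(t)
print(min(((*fit(c+[dx,dy]),dx,dy) for dx in np.linspace(-.002,.002,5) for dy in np.linspace(-.002,.002,5)),key=lambda a:a[1]))
v0,u0=k[0]-60,k[1]-80;print(u0,v0)
cv2.imwrite('pics/e.png',cv2.resize(p[v0:v0+120,u0:u0+160],(800,600),interpolation=cv2.INTER_CUBIC)[:,:,::-1])
E
```

```text
t 7.45 p [ 0.4777 -0.098   0.2618] yaw -0.0507 turned 1.306 j6 1.332 w 0.0855
 F tool [ 0.7 -0.2  0.5] T [-0.026 -0.035 -0.003] e6 -0.0 qv6 -0.001 grip 0.0
[185 254] [ 0.47638458 -0.09951381  0.09986458]
red 0.469516534382527 [ 0.4756644 -0.0995679]
(np.float64(0.478869231954223), np.float64(0.023389388909011037), np.float64(0.0), np.float64(0.0))
174 125
```

View pics/e.png

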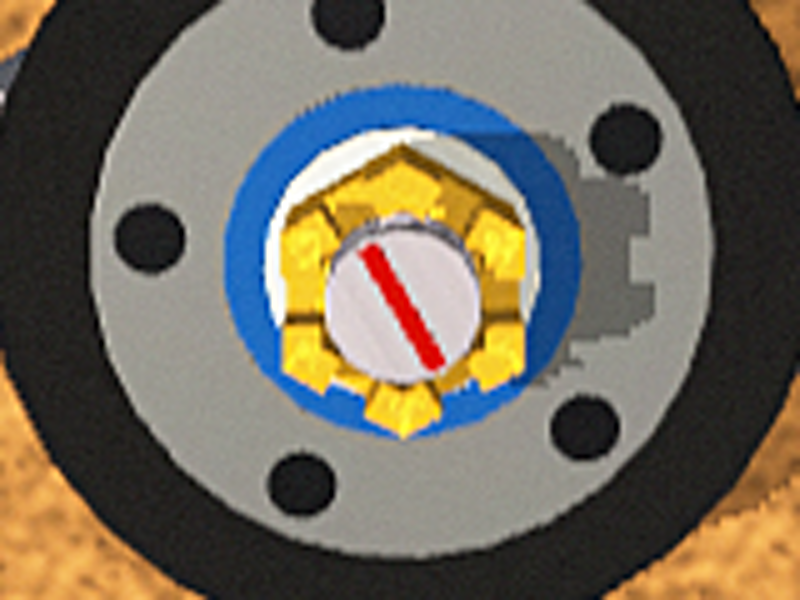

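The view shows the flat direction at 0.479 against the red line at 0.470, so the slot is lined up. The line runs from (370,250) to (435,365). Next I'll move to look at the pin.

```bash
python3 - <<'E'
from h import *
go([.515,.22,.20],0.09)
E
```

```text
t 7.45 p [ 0.4777 -0.098   0.2618] yaw -0.0507 w 0.0855 j [-0.29  0.16  1.64  0.    1.34  1.33]
 shift [ 0.0208 -0.3196  0.0614] turn/.08 [ 0.026 -0.082 -1.758]  shift after turn [ 0.0658 -0.3134  0.0618]
```

>>> step_arm --pt "0 0 0 0.026 -0.08 -0.88" --pt "0 0 0 0 0 -0.88" --pt "0.0066 -0.0313 0.006 0 0 0" --pt "0.0066 -0.0313 0.006 0 0 0" --pt "0.0066 -0.0313 0.006 0 0 0" --pt "0.0066 -0.0313 0.006 0 0 0" --pt "0.0066 -0.0313 0.006 0 0 0" --pt "0.0066 -0.0313 0.006 0 0 0" --pt "0.0066 -0.0313 0.006 0 0 0" --pt "0.0066 -0.0313 0.006 0 0 0" --pt "0.0066 -0.0313 0.006 0 0 0" --pt "0.0066 -0.0313 0.006 0 0 0" --pt "0 0 0 0 0 0" --pt "0 0 0 0 0 0"

```text
t: 8.62
tool_pos: [0.5132, 0.2206, 0.1984]
ee_rot: [0.999, 0.047, -0.004, 0.0]
contact_force: [-0.8, -0.5, -0.9]
width: 0.0859
grasp_force: 0.0
```

```bash
python3 - <<'E'
from h import *
m,p,d=snap('wrist','pics/f.png'); rep()
C=cloud(m,d); P=p.astype(int)
o=(P[...,0]>170)&(P[...,1]<150)&(P[...,2]<60)&(P[...,0]-P[...,1]>90)&(C[...,2]>.033)&(C[...,2]<.04)&(d>0)
q=C[o]; print('orange top',q.mean(0),o.sum()); r=cv2.minAreaRect((q[:,:2]*1000).astype(np.float32)); print(r)
k=np.argwhere(o).mean(0); print(k)
s=(C[...,2]>.012)&(C[...,2]<.026)&(np.hypot(C[...,0]-.45,C[...,1]-.216)<.06)&(C[...,0]<q[:,0].min()-.016); q=C[s][:,:2]
if len(q)>5:
  w=np.linalg.svd(q-q.mean(0))[2][0]; print('shaft',len(q),q.mean(0),q.min(0),np.arctan(w[1]/w[0]))
E
```

```text
t 8.6667 p [0.5133 0.2194 0.199 ] yaw 0.0918 turned 1.164 j6 1.807 w 0.0856
 F tool [ 0.4 -0.7 -0.4] T [-0.017  0.034  0.046] e6 0.02 qv6 0.0 grip 0.0
orange top [0.52310081 0.22034182 0.03595008] 382
((522.66796875, 220.30616760253906), (25.242637634277344, 13.223006248474121), 1.5657345056533813)
[168.97382199 254.19895288]
shaft 277 [0.46958188 0.21867127] [0.44214377 0.21539954] 0.02717127655227112
```

View pics/f.png

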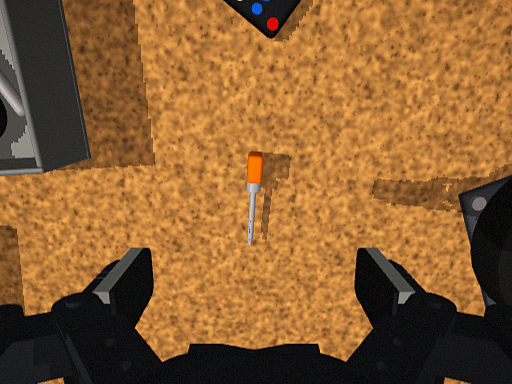

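The view shows the handle at (254,169) and the shaft running down to the nose at (250,243), with clear space around. I'll descend and grip.

```bash
python3 - <<'E'
from h import *
go([.5228,.2203,.006],0.029)
E
```

```text
t 8.6667 p [0.5133 0.2194 0.199 ] yaw 0.0918 w 0.0856 j [0.33 0.31 1.58 0.   1.25 1.81]
 shift [ 1.07e-02 -1.00e-04  1.93e-01] turn/.08 [0.013 0.079 0.785]  shift after turn [ 0.0095 -0.0006  0.193 ]
```

>>> step_arm --pt "0 0 0 0.013 0.079 0.785" --pt "0.0095 -0.0006 0.025 0 0 0" --pt "0 0 0.03 0 0 0" --pt "0 0 0.03 0 0 0" --pt "0 0 0.03 0 0 0" --pt "0 0 0.02 0 0 0" --pt "0 0 0.015 0 0 0" --pt "0 0 0.01 0 0 0" --pt "0 0 0 0 0 0" --pt "0 0 0 0 0 0"

```text
t: 9.5
tool_pos: [0.5249, 0.2198, 0.0411]
ee_rot: [1.0, 0.013, 0.002, -0.001]
contact_force: [0.1, -1.3, -0.0]
width: 0.0854
grasp_force: 0.0
```

```bash
python3 - <<'E'
from h import *
go([.5228,.2203,.006],0.029)
E
```

```text
t 9.5 p [0.5249 0.2198 0.0411] yaw 0.0261 w 0.0854 j [0.32 0.5  1.75 0.   0.89 1.87]
 shift [-0.0022 -0.0005  0.0351] turn/.08 [-0.018 -0.041 -0.037]  shift after turn [-0.0021 -0.0006  0.0351]
```

>>> step_arm --pt "-0.002 -0.0006 0.012 -0.018 -0.04 -0.037" --pt "0 0 0.012 0 0 0" --pt "0 0 0.011 0 0 0" --pt "0 0 0 0 0 0" --pt "0 0 0 0 0 0"

```text
t: 9.92
tool_pos: [0.5228, 0.2213, 0.0059]
ee_rot: [1.0, 0.015, 0.0, -0.0]
contact_force: [-0.6, 1.0, -0.2]
width: 0.0853
grasp_force: 0.0
```

```bash
python3 - <<'E'
from h import *
go([.5228,.2203,.006],0.029)
E
```

```text
t 9.9167 p [0.5228 0.2213 0.0059] yaw 0.0303 w 0.0853 j [0.33 0.55 1.78 0.   0.81 1.87]
 shift [-0.      0.001  -0.0001] turn/.08 [-0.003 -0.003  0.016]  shift after turn [-0.      0.001  -0.0001]
```

>>> step_arm --pt "0 0 0 0 0 0" --pt "0 0 0 0 0 0" --pt "0 0 0 0 0 0" --pt "0 0 0 0 0 0" --pt "0 0 0 0 0 0" --pt "0 0 0 0 0 0" --pt "0 0 0 0 0 0" --pt "0 0 0 0 0 0" --pt "0 0 0 0 0 0" --hand 1 --newtons 25

```text
t: 10.67
tool_pos: [0.5234, 0.2214, 0.0066]
ee_rot: [1.0, 0.015, 0.001, -0.0]
contact_force: [-0.7, -0.1, 3.0]
width: 0.0135
grasp_force: 27.2
```

```bash
python3 - <<'E'
from h import *
go([.5228,.2203,.2],0.472); rep()
E
```

```text
t 10.6667 p [0.5234 0.2214 0.0066] yaw 0.0301 w 0.0135 j [0.33 0.55 1.78 0.   0.81 1.87]
 shift [-0.0003  0.001  -0.1934] turn/.08 [-3.000e-03 -2.300e-02 -5.524e+00]  shift after turn [-0.001   0.0008 -0.1934]
t 10.6667 p [0.5234 0.2214 0.0066] yaw 0.0301 turned 1.225 j6 1.866 w 0.0135
 F tool [-0.7  0.1 -3. ] T [-0.013  0.043 -0.006] e6 0.0 qv6 -0.0 grip 27.2
```

>>> step_arm --pt "0 0 -0.02 0 0 0" --pt "0 0 -0.025 0 0 -0.79" --pt "0 0 -0.025 0 0 -0.79" --pt "0 0 -0.025 0 0 -0.79" --pt "0 0 -0.025 0 0 -0.79" --pt "0 0 -0.02 0 0 -0.79" --pt "0 0 0 0 0 -0.79" --pt "0 0 0 0 0 -0.79" --pt "0 0 0 0 0 0" --pt "0 0 0 0 0 0"

```text
t: 11.5
tool_pos: [0.5226, 0.2212, 0.146]
ee_rot: [0.972, 0.233, 0.0, -0.0]
contact_force: [-0.1, -0.0, -0.6]
width: 0.014
grasp_force: 26.7
```

```bash
python3 - <<'E'
from h import *
go([.5844,-.0441,.12],0.472); rep()
E
```

```text
t 11.5 p [0.5226 0.2212 0.146 ] yaw 0.4708 w 0.014 j [0.33 0.37 1.64 0.   1.13 1.43]
 shift [-0.0653  0.2644  0.026 ] turn/.08 [ 0.    -0.009 -0.015]  shift after turn [-0.0656  0.2643  0.026 ]
t 11.5 p [0.5226 0.2212 0.146 ] yaw 0.4708 turned 0.785 j6 1.426 w 0.014
 F tool [-0.1  0.   0.6] T [0.079 0.009 0.012] e6 -0.117 qv6 0.006 grip 26.7
```

>>> step_arm --pt "-0.0066 0.0264 0.0026 0 0 0" --pt "-0.0066 0.0264 0.0026 0 0 0" --pt "-0.0066 0.0264 0.0026 0 0 0" --pt "-0.0066 0.0264 0.0026 0 0 0" --pt "-0.0066 0.0264 0.0026 0 0 0" --pt "-0.0066 0.0264 0.0026 0 0 0" --pt "-0.0066 0.0264 0.0026 0 0 0" --pt "-0.0066 0.0264 0.0026 0 0 0" --pt "-0.0066 0.0264 0.0026 0 0 0" --pt "-0.0066 0.0264 0.0026 0 0 0" --pt "0 0 0 0 0 0" --pt "0 0 0 0 0 0" --pt "0 0 0 0 0 0"

```text
t: 12.58
tool_pos: [0.5838, -0.0435, 0.1195]
ee_rot: [0.972, 0.233, -0.0, -0.001]
contact_force: [0.1, 0.7, -0.7]
width: 0.0135
grasp_force: 26.8
```

```bash
python3 - <<'E'
from h import *
go([.5844,-.0441,.0766],0.472); rep()
E
```

```text
t 12.5833 p [ 0.5838 -0.0435  0.1195] yaw 0.4708 w 0.0135 j [-0.15  0.42  1.63  0.    1.09  0.95]
 shift [0.0003 0.0008 0.0429] turn/.08 [-0.017 -0.003 -0.015]  shift after turn [0.0003 0.0008 0.0429]
t 12.5833 p [ 0.5838 -0.0435  0.1195] yaw 0.4708 turned 0.785 j6 0.952 w 0.0135
 F tool [ 0.4 -0.5  0.7] T [ 0.032 -0.017  0.006] e6 0.005 qv6 -0.005 grip 26.8
```

>>> step_arm --pt "0.0003 0.0008 0.0143 0 0 0" --pt "0 0 0.0143 0 0 0" --pt "0 0 0.0143 0 0 0" --pt "0 0 0 0 0 0" --pt "0 0 0 0 0 0" --pt "0 0 0 0 0 0"

```text
t: 13.08
tool_pos: [0.5854, -0.0435, 0.0779]
ee_rot: [0.972, 0.235, 0.001, -0.0]
contact_force: [-0.1, 0.3, -0.4]
width: 0.0138
grasp_force: 26.8
```

```bash
python3 - <<'E'
from h import *
go([.5844,-.0441,.0766],0.472); rep()
ims=[]
for n in ('side','scene','wrist'):
    m,p,d=snap(n,'pics/g_%s.png'%n)
    Rm=R.from_rotvec(np.array(m['rvec']).ravel()).as_matrix(); t=np.array(m['tvec']).ravel()
    c=Rm@np.array([.51,-.08,.09])+t; u,v=int(c[0]/c[2]*m['fx']+m['cx']),int(c[1]/c[2]*m['fy']+m['cy'])
    h=(75,100) if n=='wrist' else (30,40)
    v0,u0=max(0,v-h[0]),max(0,u-h[1]); print(n,u0,v0,'scale',200/h[1])
    ims.append(cv2.resize(p[v0:v0+2*h[0],u0:u0+2*h[1]],(400,300),interpolation=cv2.INTER_CUBIC))
    C=cloud(m,d); Cc=C[v0:v0+2*h[0],u0:u0+2*h[1]].reshape(-1,3); ux=np.array([.8907,.4547,0]); w=np.array([-.4547,.8907,0]); q=Cc-[.4757,-.0996,.088]
    for lo,hi in((.042,.055),(.055,.07),(.07,.085)):
        k=(q@ux>lo)&(q@ux<hi)&(abs(q@w)<.012)&(abs(q[:,2])<.012); print(lo,k.sum(),(q[k]@w).mean().round(4) if k.any() else '',q[k][:,2].max().round(4) if k.any() else '')
    k=(abs(q[:,2]-.012)<.002)&(np.hypot(q[:,0],q[:,1])<.025); print('axle',Cc[k].mean(0),k.sum())
ims.append(np.zeros_like(ims[0])); cv2.imwrite('pics/g.png',np.vstack([np.hstack(ims[:2]),np.hstack(ims[2:])])[:,:,::-1])
E
```

```text
t 13.0833 p [ 0.5854 -0.0435  0.0779] yaw 0.4735 w 0.0138 j [-0.15  0.47  1.67  0.    0.99  0.95]
 shift [-0.0011  0.0001  0.0013] turn/.08 [ 0.003 -0.023  0.019]  shift after turn [-0.0011  0.0001  0.0013]
t 13.0833 p [ 0.5854 -0.0435  0.0779] yaw 0.4735 turned 0.782 j6 0.95 w 0.0138
 F tool [ 0.1 -0.3  0.4] T [-0.014 -0.012 -0.015] e6 0.005 qv6 -0.003 grip 26.8
side 224 155 scale 5.0
0.042 10 0.0034 0.0043
0.055 11 0.0037 0.0067
0.07 11 0.0033 0.0052
axle [ 0.47189285 -0.09729239  0.09953027] 45
scene 211 145 scale 5.0
0.042 0  
0.055 0  
0.07 0  
axle [nan nan nan] 0
wrist 146 348 scale 2.0
0.042 0  
0.055 0  
0.07 0  
axle [nan nan nan] 0<stdin>:14: RuntimeWarning: Mean of empty slice.
  ret = um.true_divide(
```

View pics/g.png

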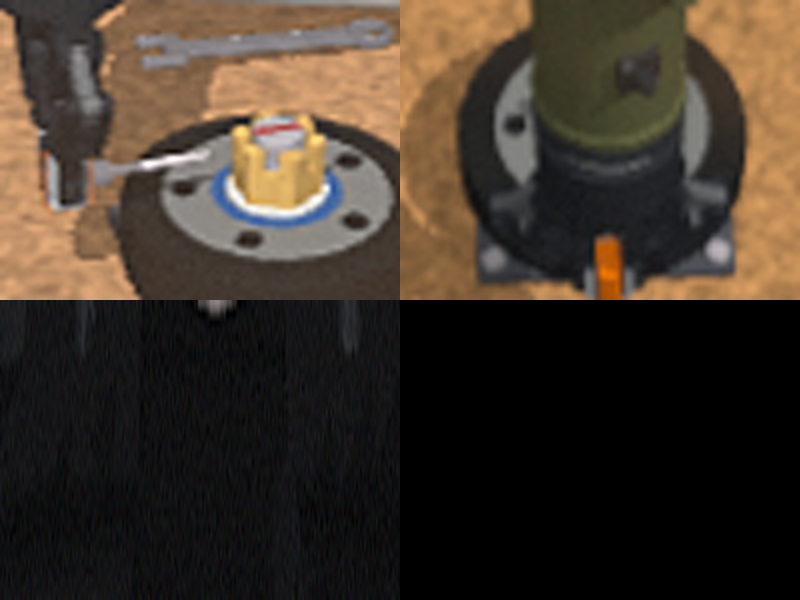

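The side crop shows the pin shaft running from (118,172) to its nose at (210,154), pointing at the nut slot, with the axle top centred at (281,132). The two nut grips also give the axle centre by touch, about (0.4752, -0.0993). I'll check how noisy the TCP reading is and compare with the side view.

```bash
python3 - <<'E'
from h import *
P=[]
for i in range(6):
    snap('side'); s,p,Rm,y=st(); P.append([*p,y])
P=np.array(P); print(P.round(4)); print(P.mean(0).round(4))
m=viewer.camera_model('side'); f=lambda u,v,z: atz(m,224+(u+.5)/5-.5,155+(v+.5)/5-.5,z)
w=np.array([-.4547,.8907,0]);h0=np.array([.4757,-.0996,0])
for u,v,z in((281,132,.1),(255,133,.1),(308,126,.1),(118,172,.0893),(160,163,.0893),(205,155,.0893)): x=f(u,v,z); print(u,v,x.round(4),'lat',((x-h0)@w).round(4))
pm,pd=viewer.snapshot('side'); cv2.imwrite('pics/h.png',cv2.resize(pm[165:205,240:300],(800,533),interpolation=cv2.INTER_CUBIC)[:,:,::-1])
E
```

```text
[[ 0.5858 -0.0442  0.0783  0.4728]
 [ 0.5857 -0.0443  0.0781  0.4726]
 [ 0.5856 -0.0443  0.078   0.4726]
 [ 0.5854 -0.0444  0.0779  0.4725]
 [ 0.5853 -0.0444  0.0777  0.4724]
 [ 0.5853 -0.0444  0.0776  0.4724]]
[ 0.5855 -0.0443  0.0779  0.4725]
281 132 [ 0.4705 -0.0934  0.1   ] lat 0.0079
255 133 [ 0.4846 -0.0898  0.1   ] lat 0.0047
308 126 [ 0.4564 -0.1023  0.1   ] lat 0.0063
118 172 [ 0.555  -0.0537  0.0893] lat 0.0048
160 163 [ 0.534  -0.0667  0.0893] lat 0.0028
205 155 [ 0.5108 -0.0791  0.0893] lat 0.0023
```

View pics/h.png

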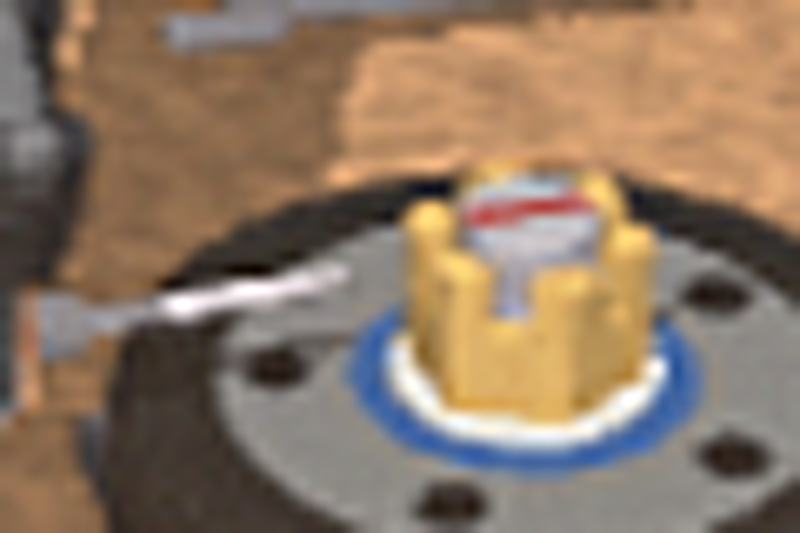

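```bash
python3 - <<'E'
from h import *
m=viewer.camera_model('side'); s,p,Rm,y=st(); print(p,y)
def pr(X):
    q=cv2.projectPoints(np.array(X,float).reshape(-1,1,3),np.array(m['rvec']),np.array(m['tvec']),np.array([[m['fx'],0,m['cx']],[0,m['fy'],m['cy']],[0,0,1.]]),None)[0][:,0]
    return ((q-[240,165]+.5)*13.333-.5).round(0)
u=np.array([.8907,.4547,0]); h=np.array([.4753,-.0994,0])
print('axle',pr([h+[0,0,.1],h+u*.015+[0,0,.1],h-u*.015+[0,0,.1]]).tolist())
f=lambda x:p+Rm@np.array([x-.0005,0,-.0114])
print('pin',pr([f(-.024),f(-.05),f(-.065),f(-.082)]).tolist())
E
```

```text
[ 0.58521307 -0.0444129   0.07752404] 0.47240069835519377
axle [[518.0, 202.0], [450.0, 213.0], [585.0, 191.0]]
pin [[64.0, 319.0], [185.0, 299.0], [254.0, 288.0], [332.0, 275.0]]
```

```bash
python3 - <<'E'
from h import *
go([.4753+.8907*.0995,-.0994+.4547*.0995,.0766],0.472)
E
```

```text
t 13.5833 p [ 0.5852 -0.0444  0.0775] yaw 0.4724 w 0.0134 j [-0.15  0.47  1.67  0.    0.99  0.95]
 shift [-0.0234 -0.001   0.0009] turn/.08 [ 0.003 -0.02   0.005]  shift after turn [-0.0234 -0.001   0.0009]
```

>>> step_arm --pt "-0.006 -0.0007 0.0003 0 0 0" --pt "-0.006 0 0 0 0 0" --pt "-0.006 0 0 0 0 0" --pt "-0.005 0 0 0 0 0" --pt "0 0 0 0 0 0" --pt "0 0 0 0 0 0" --pt "0 0 0 0 0 0" --pt "0 0 0 0 0 0" --pt "0 0 0 0 0 0" --pt "0 0 0 0 0 0"

```text
t: 14.42
tool_pos: [0.5646, -0.0541, 0.077]
ee_rot: [0.972, 0.234, 0.001, -0.0]
contact_force: [-0.3, 0.5, -0.5]
width: 0.0135
grasp_force: 26.8
```

```bash
python3 - <<'E'
from h import *
go([.4753+.8907*.0995,-.0994+.4547*.0995,.0766],0.472); rep()
E
```

```text
t 14.4167 p [ 0.5646 -0.0541  0.077 ] yaw 0.4728 w 0.0135 j [-0.17  0.45  1.72  0.    0.97  0.93]
 shift [-0.0007 -0.0003  0.0004] turn/.08 [ 0.002 -0.02   0.01 ]  shift after turn [-0.0007 -0.0003  0.0004]
t 14.4167 p [ 0.5646 -0.0541  0.077 ] yaw 0.4728 turned 0.783 j6 0.927 w 0.0135
 F tool [-0.  -0.6  0.5] T [-0.011 -0.045 -0.058] e6 0.0 qv6 0.0 grip 26.8
```

>>> step_arm --pt "-0.003 -0.0002 0.0002 0 0 0" --pt "-0.003 0 0 0 0 0" --pt "-0.003 0 0 0 0 0" --pt "-0.003 0 0 0 0 0" --pt "0 0 0 0 0 0"

```text
t: 14.83
tool_pos: [0.5526, -0.0597, 0.0767]
ee_rot: [0.972, 0.234, 0.0, -0.0]
contact_force: [-0.3, 0.6, -0.3]
width: 0.0137
grasp_force: 26.8
```

```bash
python3 - <<'E'
from h import *
go([.5176,-.0778,.0766],0.472); rep()
E
```

```text
t 14.8333 p [ 0.5526 -0.0597  0.0767] yaw 0.4723 w 0.0137 j [-0.18  0.44  1.74  0.    0.96  0.91]
 shift [-0.0394  0.0002  0.0001] turn/.08 [-0.005 -0.007  0.004]  shift after turn [-0.0394  0.0002  0.0001]
t 14.8333 p [ 0.5526 -0.0597  0.0767] yaw 0.4723 turned 0.783 j6 0.914 w 0.0137
 F tool [ 0.  -0.7  0.3] T [ 0.04  -0.019  0.028] e6 -0.033 qv6 0.008 grip 26.8
```

>>> step_arm --pt "-0.003 0 0 0 0 0" --pt "-0.003 0 0 0 0 0" --pt "-0.003 0 0 0 0 0" --pt "-0.003 0 0 0 0 0" --pt "-0.003 0 0 0 0 0"

```text
t: 15.25
tool_pos: [0.5399, -0.0664, 0.0768]
ee_rot: [0.972, 0.234, 0.001, -0.0]
contact_force: [-0.2, 0.8, 0.1]
width: 0.0134
grasp_force: 26.8
```

```bash
python3 - <<'E'
from h import *
go([.5176,-.0778,.0766],0.472); rep()
E
```

```text
t 15.25 p [ 0.5399 -0.0664  0.0768] yaw 0.4725 w 0.0134 j [-0.2   0.43  1.77  0.    0.94  0.9 ]
 shift [-0.025  -0.      0.0001] turn/.08 [ 0.001 -0.017  0.006]  shift after turn [-0.025  -0.      0.0002]
t 15.25 p [ 0.5399 -0.0664  0.0768] yaw 0.4725 turned 0.783 j6 0.897 w 0.0134
 F tool [ 0.2 -0.8 -0.1] T [0.013 0.011 0.014] e6 0.043 qv6 -0.041 grip 26.8
```

>>> step_arm --pt "-0.003 0 0 0 0 0" --pt "-0.003 0 0 0 0 0" --pt "-0.003 0 0 0 0 0" --pt "-0.003 0 0 0 0 0" --pt "-0.003 0 0 0 0 0" --pt "-0.002 0 0 0 0 0" --pt "-0.002 0 0 0 0 0"

```text
t: 15.83
tool_pos: [0.5231, -0.0751, 0.0767]
ee_rot: [0.972, 0.234, 0.001, -0.0]
contact_force: [1.1, -0.2, -0.5]
width: 0.0136
grasp_force: 26.8
```

```bash
python3 - <<'E'
from h import *
go([.5176,-.0778,.0766],0.472); rep()
E
```

```text
t 15.8333 p [ 0.5231 -0.0751  0.0767] yaw 0.4724 w 0.0136 j [-0.22  0.41  1.8   0.    0.93  0.87]
 shift [-0.0061 -0.      0.0001] turn/.08 [ 0.001 -0.017  0.006]  shift after turn [-0.0061 -0.      0.0001]
t 15.8333 p [ 0.5231 -0.0751  0.0767] yaw 0.4724 turned 0.783 j6 0.875 w 0.0136
 F tool [0.9 0.7 0.5] T [-0.002 -0.052 -0.003] e6 0.028 qv6 -0.028 grip 26.8
```

Free travel so far. The last few millimetres go gently, until I feel the collar touch.

>>> step_arm --pt "-0.0015 0 0 0 0 0" --pt "-0.0015 0 0 0 0 0" --pt "-0.001 0 0 0 0 0" --pt "0 0 0 0 0 0" --pt "0 0 0 0 0 0"

```text
t: 16.25
tool_pos: [0.5198, -0.0768, 0.0767]
ee_rot: [0.972, 0.234, 0.001, -0.0]
contact_force: [-0.2, -0.5, 0.0]
width: 0.0137
grasp_force: 26.8
```

>>> step_arm --pt "-0.001 0 0 0 0 0" --pt "-0.001 0 0 0 0 0" --pt "0 0 0 0 0 0"

```text
t: 16.5
tool_pos: [0.5184, -0.0776, 0.0768]
ee_rot: [0.972, 0.234, 0.001, -0.0]
contact_force: [1.1, 1.4, -0.4]
width: 0.0135
grasp_force: 26.7
```

```bash
python3 - <<'E'
from h import *
go([.5176,-.0778,.0766],0.472); rep()
E
```

```text
t 16.5 p [ 0.5184 -0.0776  0.0768] yaw 0.4724 w 0.0135 j [-0.23  0.41  1.81  0.    0.92  0.87]
 shift [-0.0008 -0.0002  0.0002] turn/.08 [ 0.005 -0.029  0.005]  shift after turn [-0.0008 -0.0002  0.0002]
t 16.5 p [ 0.5184 -0.0776  0.0768] yaw 0.4724 turned 0.783 j6 0.867 w 0.0135
 F tool [ 1.6 -0.7  0.4] T [ 0.156 -0.144 -0.02 ] e6 -0.014 qv6 0.001 grip 26.7
```

>>> step_arm --pt "-0.001 0 0 0 0 0" --pt "-0.0007 0 0 0 0 0" --pt "0 0 0 0 0 0"

```text
t: 16.75
tool_pos: [0.518, -0.078, 0.077]
ee_rot: [0.972, 0.234, 0.002, -0.0]
contact_force: [3.8, 3.5, -2.7]
width: 0.0137
grasp_force: 26.6
```

```bash
python3 - <<'E'
from h import *
go([.5176,-.0778,.0766],0.472); rep()
E
```

```text
t 16.75 p [ 0.518 -0.078  0.077] yaw 0.4718 w 0.0137 j [-0.23  0.4   1.81  0.    0.92  0.87]
 shift [-0.0003 -0.0003  0.0004] turn/.08 [ 0.009 -0.057 -0.002]  shift after turn [-0.0003 -0.0003  0.0004]
t 16.75 p [ 0.518 -0.078  0.077] yaw 0.4718 turned 0.784 j6 0.865 w 0.0137
 F tool [ 5.  -1.4  2.7] T [ 0.571 -0.69  -0.025] e6 -0.025 qv6 0.0 grip 26.6
```

>>> step_arm --pt "0.001 0 0 0 0 0" --pt "0 0 0 0 0 0" --pt "0 0 0 0 0 0" --pt "0 0 0 0 0 0" --pt "0 0 0 0 0 0" --pt "0 0 0 0 0 0" --pt "0 0 -0.01 0 0 0" --pt "0 0 -0.02 0 0 0" --pt "0 0 -0.03 0 0 0" --pt "0 0 -0.035 0 0 0" --pt "0.02 0 -0.035 0 0 0" --pt "0.03 0 -0.03 0 0 0" --pt "0 0 0 0 0 0" --pt "0 0 0 0 0 0" --pt "0 0 0 0 0 0" --pt "0 0 0 0 0 0" --hand -1

```text
t: 18.08
tool_pos: [0.559, -0.0555, 0.2348]
ee_rot: [0.972, 0.234, -0.001, -0.001]
contact_force: [0.3, 0.1, 0.8]
width: 0.0856
grasp_force: 0.0
```

```bash
python3 - <<'E'
from h import *
rep(); m,p,d=snap('wrist','pics/i0.png'); C=cloud(m,d); P=p.astype(int)
o=(P[...,0]>170)&(P[...,1]<150)&(P[...,2]<60)&(P[...,0]-P[...,1]>90)&(C[...,2]>.09)&(C[...,2]<.12)
q=C[o]; print('handle top',q.mean(0),o.sum()); print('dist from axle',np.hypot(*(q.mean(0)[:2]-[.4755,-.0996])),np.arctan2(q.mean(0)[1]+.0996,q.mean(0)[0]-.4755))
k=np.argwhere(o).mean(0).astype(int); v0,u0=max(k[0]-60,0),max(k[1]-80,0)
cv2.imwrite('pics/i.png',cv2.resize(p[v0:v0+120,u0:u0+160],(800,600),interpolation=cv2.INTER_CUBIC)[:,:,::-1])
E
```

```text
t 18.0833 p [ 0.559  -0.0555  0.2348] yaw 0.4725 turned 0.783 j6 0.924 w 0.0856
 F tool [ 0.3  0.1 -0.8] T [-0.013  0.055 -0.015] e6 -0.002 qv6 0.002 grip 0.0
handle top [ 0.51251571 -0.08046147  0.10141318] 506
dist from axle 0.041670688834965226 0.4771849796139822
```

View pics/i.png

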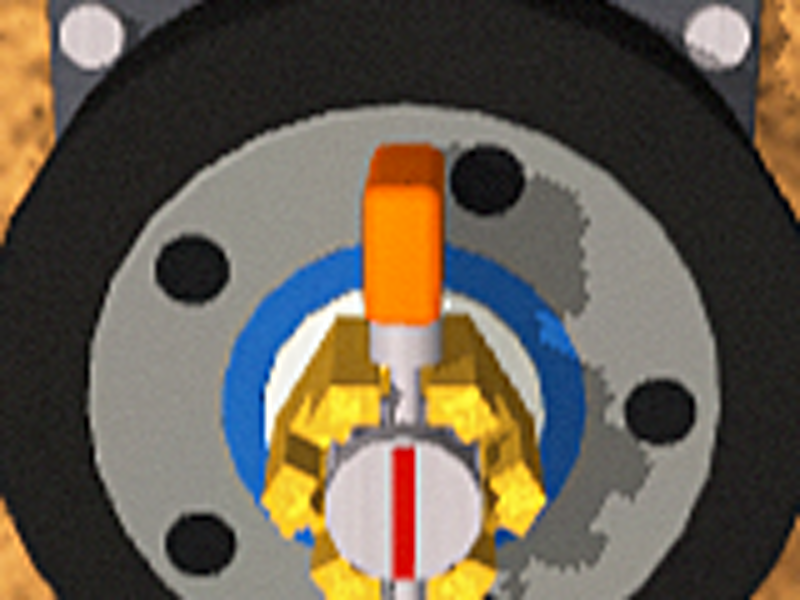

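The view shows the pin through the slot, with the collar at (403,345) against the nut and the red line in line with it. I'll check the handle's tilt and exact position.

```bash
python3 - <<'E'
from h import *
u=np.array([.8907,.4547]);w=np.array([-.4547,.8907])
for n in ('wrist','scene'):
    m,p,d=snap(n); C=cloud(m,d); P=p.astype(int)
    o=(P[...,0]>150)&(P[...,1]<160)&(P[...,2]<70)&(P[...,0]-P[...,1]>80)&(C[...,2]>.07)&(C[...,2]<.12)&(np.hypot(C[...,0]-.51,C[...,1]+.08)<.05)
    q=C[o]; a=(q[:,:2]-[.4757,-.0996])@u; b=(q[:,:2]-[.4757,-.0996])@w
    for lo in np.arange(.02,.07,.004):
        k=(a>lo)&(a<=lo+.004)
        if k.any(): print(n,lo.round(3),k.sum(),'z',np.median(q[k,2]).round(4),'lat',np.median(b[k]).round(4))
E
```

```text
wrist 0.032 1 z 0.0897 lat -0.0042
wrist 0.036 19 z 0.1019 lat 0.0013
wrist 0.04 63 z 0.1027 lat 0.0004
wrist 0.044 62 z 0.1026 lat 0.0004
wrist 0.048 69 z 0.1022 lat 0.0004
wrist 0.052 67 z 0.1016 lat 0.0004
wrist 0.056 71 z 0.1014 lat 0.0004
wrist 0.06 153 z 0.096 lat 0.0004
scene 0.036 3 z 0.1017 lat 0.003
scene 0.04 4 z 0.1019 lat -0.0015
scene 0.044 5 z 0.1022 lat 0.0027
scene 0.048 5 z 0.1014 lat -0.0004
scene 0.052 5 z 0.0995 lat 0.0024
scene 0.056 4 z 0.0997 lat 0.0022
scene 0.06 13 z 0.0921 lat 0.0021
```

```bash
python3 - <<'E'
from h import *
m,p,d=load('wrist') if False else (viewer.camera_model('wrist'),None,None)
p=cv2.imread('pics/i0.png')[:,:,::-1]; z,_,D=load('wrist'); m=z; C=cloud(m,D); P=p.astype(int)
o=(P[...,0]>170)&(P[...,1]<150)&(P[...,2]<60)&(P[...,0]-P[...,1]>90)&(C[...,2]>.09)&(C[...,2]<.12)
k=np.argwhere(o).mean(0).astype(int); v0,u0=max(k[0]-60,0),max(k[1]-80,0)
def pr(X):
    q=cv2.projectPoints(np.array(X,float).reshape(-1,1,3),m['rvec'],m['tvec'],np.array([[m['fx'],0,m['cx']],[0,m['fy'],m['cy']],[0,0,1.]]),None)[0][:,0]
    return ((q-[u0,v0]+.5)*5-.5).round(0).tolist()
u=np.array([.8907,.4547,0]);h=np.array([.4757,-.0996,.088]);Z=np.array([0,0,1.])
print('axle front/back edge, centre',pr([h+Z*.012+u*.015,h+Z*.012-u*.015,h+Z*.012]), 'expected obs front ~y430 back ~y582')
for e in (0,.002,.004):
  for a in (.0,.08):
    ux=u*np.cos(a)-Z*np.sin(a); uz=Z*np.cos(a)+u*np.sin(a)
    f=lambda x,zz: h+u*e+ux*x+uz*zz
    print(e,a,'front top',pr([f(.034,.018)]),'back top',pr([f(.060,.018)]),'collar top face',pr([f(.023,.007)]),'back bottom',pr([f(.06,-.018)]))
E
```

```text
axle front/back edge, centre [[404.0, 438.0], [404.0, 584.0], [404.0, 512.0]] expected obs front ~y430 back ~y582
0 0.0 front top [[404.0, 356.0]] back top [[404.0, 216.0]] collar top face [[404.0, 385.0]] back bottom [[404.0, 150.0]]
0 0.08 front top [[404.0, 342.0]] back top [[404.0, 199.0]] collar top face [[404.0, 378.0]] back bottom [[404.0, 150.0]]
0.002 0.0 front top [[404.0, 345.0]] back top [[404.0, 205.0]] collar top face [[404.0, 375.0]] back bottom [[404.0, 140.0]]
0.002 0.08 front top [[404.0, 332.0]] back top [[404.0, 188.0]] collar top face [[404.0, 368.0]] back bottom [[404.0, 141.0]]
0.004 0.0 front top [[404.0, 335.0]] back top [[404.0, 194.0]] collar top face [[404.0, 365.0]] back bottom [[404.0, 130.0]]
0.004 0.08 front top [[404.0, 321.0]] back top [[404.0, 177.0]] collar top face [[404.0, 358.0]] back bottom [[404.0, 131.0]]
```

The pin is in, about 2 mm short of fully home and drooping slightly. There's plenty of time, so I'll nudge the handle's end face gently with closed fingers.

```bash
python3 - <<'E'
from h import *
go([.5521,-.0604,.078],0.472)
E
```

```text
t 18.2333 p [ 0.5595 -0.0557  0.2348] yaw 0.472 w 0.0855 j [-0.17  0.29  1.53  0.    1.33  0.92]
 shift [-0.0085  0.0011  0.1568] turn/.08 [-0.025  0.019  0.   ]  shift after turn [-0.0088  0.0008  0.1568]
```

>>> step_arm --pt "0 0.0008 0 0 0 0" --pt "0 0 0 0 0 0" --pt "0 0 0 0 0 0" --pt "0 0 0 0 0 0" --pt "0 0 0 0 0 0" --pt "0 0 0 0 0 0" --pt "0 0 0 0 0 0" --pt "0 0 0 0 0 0" --pt "0 0 0.03 0 0 0" --pt "0 0 0.03 0 0 0" --pt "0 0 0.03 0 0 0" --pt "0 0 0.03 0 0 0" --pt "0 0 0.022 0 0 0" --pt "0 0 0.015 0 0 0" --pt "0 0 0 0 0 0" --pt "0 0 0 0 0 0" --pt "0 0 0 0 0 0" --pt "0 0 0 0 0 0" --hand 1

```text
t: 19.73
tool_pos: [0.5631, -0.0564, 0.0808]
ee_rot: [0.972, 0.234, 0.002, 0.001]
contact_force: [-0.3, 1.2, -0.4]
width: -0.0001
grasp_force: 0.0
```

```bash
python3 - <<'E'
from h import *
go([.4755+.8907*.073,-.0995+.4547*.073,.078],0.472);rep()
E
```

```text
t 19.7333 p [ 0.5631 -0.0564  0.0808] yaw 0.4726 w -0.0001 j [-0.17  0.45  1.72  0.    0.97  0.92]
 shift [-0.0246 -0.0015  0.0027] turn/.08 [ 0.025 -0.048  0.007]  shift after turn [-0.0246 -0.0015  0.0028]
t 19.7333 p [ 0.5631 -0.0564  0.0808] yaw 0.4726 turned 0.783 j6 0.923 w -0.0001
 F tool [ 0.3 -1.2  0.3] T [-0.001  0.012 -0.024] e6 -0.0 qv6 0.0 grip 0.0
```

>>> step_arm --pt "-0.004 -0.001 0.001 0 0 0" --pt "-0.004 0 0 0 0 0" --pt "-0.004 0 0 0 0 0" --pt "-0.004 0 0 0 0 0" --pt "-0.002 0 0 0 0 0" --pt "0 0 0 0 0 0" --pt "0 0 0 0 0 0"

```text
t: 20.32
tool_pos: [0.5452, -0.0636, 0.0783]
ee_rot: [0.972, 0.234, 0.001, -0.0]
contact_force: [0.1, 0.7, -0.3]
width: -0.0003
grasp_force: 0.0
```

>>> step_arm --pt "-0.001 0 0 0 0 0" --pt "-0.001 0 0 0 0 0" --pt "-0.001 0 0 0 0 0" --pt "-0.001 0 0 0 0 0" --pt "0 0 0 0 0 0"

```text
t: 20.73
tool_pos: [0.5414, -0.0653, 0.0781]
ee_rot: [0.972, 0.234, 0.0, -0.0]
contact_force: [0.2, -0.5, 0.2]
width: -0.0001
grasp_force: 0.0
```

```bash
python3 - <<'E'
from h import *
go([.4755+.8907*.071,-.0995+.4547*.071,.078],0.472);rep()
E
```

```text
t 20.7333 p [ 0.5414 -0.0653  0.0781] yaw 0.4725 w -0.0001 j [-0.2   0.43  1.76  0.    0.95  0.9 ]
 shift [-0.0033  0.0004  0.0001] turn/.08 [-0.001 -0.013  0.007]  shift after turn [-0.0033  0.0004  0.0001]
t 20.7333 p [ 0.5414 -0.0653  0.0781] yaw 0.4725 turned 0.783 j6 0.9 w -0.0001
 F tool [-0.1  0.5 -0.2] T [0.023 0.052 0.001] e6 -0.012 qv6 0.002 grip 0.0
```

>>> step_arm --pt "-0.001 0 0 0 0 0" --pt "-0.001 0 0 0 0 0" --pt "-0.001 0 0 0 0 0" --pt "0 0 0 0 0 0"

```text
t: 21.07
tool_pos: [0.5394, -0.0667, 0.0784]
ee_rot: [0.972, 0.234, 0.001, -0.0]
contact_force: [0.3, 0.6, 0.6]
width: -0.0
grasp_force: 0.5
```

>>> step_arm --pt "-0.001 0 0 0 0 0" --pt "-0.0005 0 0 0 0 0" --pt "0 0 0 0 0 0"

```text
t: 21.32
tool_pos: [0.5391, -0.0673, 0.0788]
ee_rot: [0.972, 0.234, 0.002, 0.0]
contact_force: [4.0, 2.2, 1.8]
width: -0.0001
grasp_force: 2.2
```

```bash
python3 - <<'E'
from h import *
go([.4755+.8907*.071,-.0995+.4547*.071,.078],0.472);rep()
E
```

```text
t 21.3167 p [ 0.5391 -0.0673  0.0788] yaw 0.4723 w -0.0001 j [-0.2   0.42  1.77  0.    0.94  0.89]
 shift [-0.0003 -0.0003  0.0008] turn/.08 [ 0.017 -0.05   0.004]  shift after turn [-0.0003 -0.0003  0.0008]
t 21.3167 p [ 0.5391 -0.0673  0.0788] yaw 0.4723 turned 0.783 j6 0.895 w -0.0001
 F tool [ 4.6 -0.1 -1.8] T [ 0.28  -0.514 -0.021] e6 -0.011 qv6 0.003 grip 2.2
```

It met a firm stop at about 4.6 N, with the handle's end 60 mm from the axis, so the collar is home. I'll retreat along +x and lift.

>>> step_arm --pt "0.003 0 0 0 0 0" --pt "0.006 0 0 0 0 0" --pt "0.01 0 0 0 0 0" --pt "0.01 0 0 0 0 0" --pt "0.01 0 -0.02 0 0 0" --pt "0 0 -0.03 0 0 0" --pt "0 0 -0.035 0 0 0" --pt "0 0 -0.035 0 0 0" --pt "0 0 -0.03 0 0 0" --pt "-0.02 0 0 0 0 0" --pt "0 0 0 0 0 0" --pt "0 0 0 0 0 0" --pt "0 0 0 0 0 0"

```text
t: 22.4
tool_pos: [0.5543, -0.0583, 0.2272]
ee_rot: [0.972, 0.234, -0.0, -0.001]
contact_force: [0.4, 0.1, 0.1]
width: -0.0001
grasp_force: 0.0
```

```bash
python3 - <<'E'
from h import *
rep(); u=np.array([.8907,.4547])
m,p,d=snap('wrist','pics/j0.png'); C=cloud(m,d); P=p.astype(int)
o=(P[...,0]>150)&(P[...,1]<160)&(P[...,2]<70)&(P[...,0]-P[...,1]>80)&(C[...,2]>.07)&(C[...,2]<.12)&(np.hypot(C[...,0]-.51,C[...,1]+.08)<.05)
q=C[o]; a=(q[:,:2]-[.4757,-.0996])@u
for lo in np.arange(.028,.07,.004):
    k=(a>lo)&(a<=lo+.004)
    if k.any(): print(lo.round(3),k.sum(),'z',np.median(q[k,2]).round(4))
k=np.argwhere(o).mean(0).astype(int); v0,u0=max(k[0]-60,0),max(k[1]-80,0)
cv2.imwrite('pics/j.png',cv2.resize(p[v0:v0+120,u0:u0+160],(800,600),interpolation=cv2.INTER_CUBIC)[:,:,::-1])
E
```

```text
t 22.4 p [ 0.5543 -0.0583  0.2272] yaw 0.4725 turned 0.783 j6 0.917 w -0.0001
 F tool [ 0.4  0.1 -0.1] T [-0.012  0.035  0.012] e6 0.002 qv6 -0.002 grip 0.0
0.048 27 z 0.1022
0.052 71 z 0.1017
0.056 87 z 0.1007
0.06 115 z 0.0944
```

View pics/j.png

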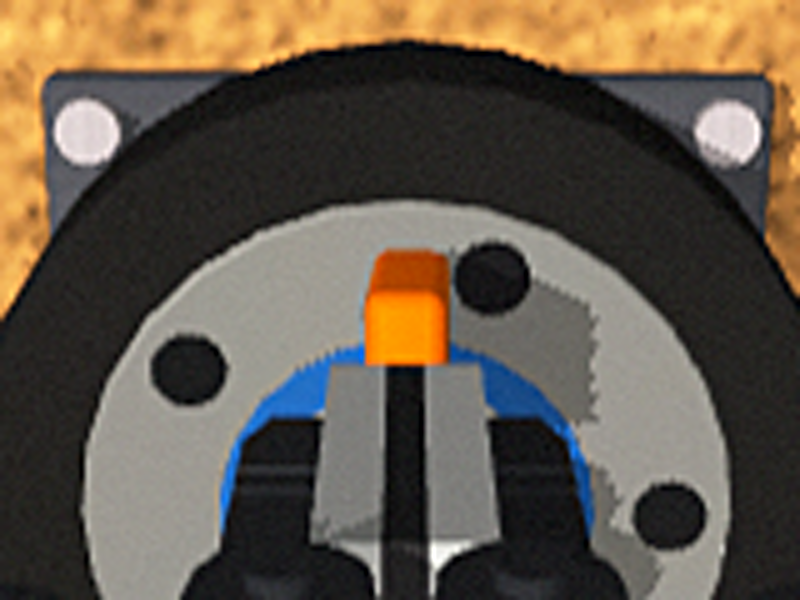

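The pin is still seated, with its handle at (407,330) in the crop, and the gripper is well clear above it. I'm handing in the job.

```bash
python3 -c "
from h import *
print(manip.finish_job())"
```

```text
the job is handed in; nothing more can be done
None
```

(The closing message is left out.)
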